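# Load the finds tray on the photo carriage and slide it home

### The arm

A 6-joint arm with a two-finger parallel gripper is mounted at the origin on the work surface. World frame = base frame: x ahead of the robot, y to its left, z up, the work surface at z = 0. Lengths are in mm, angles in rad, forces in N, time in s.
With the tool pointing down it reaches from about 300 to 950 mm from the base axis. Payload 3.1 kg.
Tool frame: the origin (TCP) lies on the centre line of the jaws, within the pads' length; the fingertips stand 22 mm ahead of it and the grasp point (between the pads) lies 3 mm ahead of it; z points along the fingers, y is the line along which they close (so a half turn about z gives the same grasp; the last joint's range is limited). The gripper opens to 85 mm and grips with 20 to 120 N. Pads are 22 mm wide; open, the fingers measure 114 mm over their backs; the gripper's body (76 mm by 85 mm) begins 54 mm behind the grasp point. The pads swing forward as they close: fully open they stand 13 mm farther back than shut.
Start: joints at [-1.358, 0.308, 1.634, -0, 1.2, -0.07], TCP at [174.376, -600.188, 253.272] pointing down, gripper open.
Joint ranges: [-3.06, 3.06], [-0.79, 1.96], [0.05, 2.63], [-1.19, 4.34], [0.05, 2.64], [-2.94, 2.94]. Speed limits (rad/s): [2.79, 2.79, 3.14, 3.14, 3.14, 3.14].

### API

Orientations are given as a 3x3 rotation matrix whose columns are the frame's x, y, z axes.
In Python, from plant import r, imaging gives the robot as it stands.
- The arm moves only by the tool send_rows, never from a script. Its argument "increments" is a list of rows, each a list of 7 numbers: the shift along the tool's x, y, z in m, then the turn, a rotation vector about the tool's x, y, z in rad, then the opening, from -1 (shut) to 1 (fully open). In form: [[dx, dy, dz, wx, wy, wz, jaw], ...]. A call has 1 to 12 rows; each row shifts and turns the commanded pose from where the row before left it, along the tool's axes as they then stand; what a row does not reach is not made up. A row lasts 1/10 s, in which the tool goes at most 50 mm and 8.59 degrees, less where a joint would pass 70% of its speed; a pose out of reach is approached as far as the arm can. A call with a gripper value outside its range is refused whole. The fingers move at their own pace and stop on an object; "newtons" is the grip in N (left out, the last holds). Time passes only in rows, so rows that do not move let the fingers close. It gives the time, the measured TCP pose, the force, the opening and the grip force at its end, in the units of the state.
- r.state(): the state, without advancing time (a new reading comes with each control period).
- imaging.camera(name): name is "scene" or "top" or "wrist"; returns (picture, depth): 480x640x3 uint8, red, green, blue; 480x640 float32, mm along the optical axis (not along the pixel's ray), 0 where there is no reading.
- imaging.camera_params(name): a dict with "K" (3x3 intrinsics, pixels), "position" and "attitude" of the camera in the world; the wrist camera has in their place "tool_from_camera" (4x4, takes a point from camera to tool coordinates, whose origin is the TCP and whose axes are the flange's). Camera axes: x right, y up, looking along -z (the intrinsics and any distortion apply to the point x, -y, -z); pixel columns grow to the right and rows downward; lengths in mm; the calibration is good to about 2 mm. A picture is of the moment at which its call begins: read the wrist's pose just before it. camera_params takes no time and is no camera call.
- r.hand_in(): hands the job in; it is judged then, once.
Trained networks look in the newest picture that a camera, given by its name, has taken for a name from the list of things; names that differ only in an ending like _2 or _b are one class to them, and where a whole thing is asked for, a point or a joint stands for the part that bears it (a point fixed in the world has none). Each returns a list of dicts, best first, with "p" (0 to 1); they miss things now and then, are a little off and sometimes report something else, mostly with a low value. They report only what shows in the picture. A call takes as long as a camera call. They do not tell look-alikes from the thing itself.
- imaging.masks_of(thing, camera): "mask" (480x640 bool, what is visible of it) and "bbox" ([left, top, right, bottom] in pixels, round what is visible of it).
The state is a dict: "time": time; "q": joint angles; "qvel": joint speeds; "tau": joint torques, N m; "ee_pos": TCP position; "ee_rot": TCP orientation; "contact_force": force on the tool from outside, world axes, zero at the start; "wrist_torque": the same for the moment, N m; "grip_width": finger opening in mm; "grip_force": force on a finger pad.
Only numpy, scipy, OpenCV 4.12 (cv2) and the standard library are available. Lean on these libraries where they do the work, as an engineer would, in place of code of your own. Each camera call takes 0.05 s, during which the arm holds its last target. There are 200 camera calls.

### The job

Set the white tray of sherds (it has a carry bar) gently on the deck of the photo-rail carriage, so that its four corner pins drop into the deck's sockets and it sits flat. Then slide the loaded carriage along its rail fully home against the end stop by the light bar, and let go; its saddle is short and jams when pushed off-centre and must not be rammed, so the place to push is the middle of its upright plate. Do not tip the tray, do not lift the carriage off its rail, and leave the other things on the table where they are.

Things in the scene. Friction and masses are not known exactly. Their poses are not given: they have to be found in the camera images.
- home (a point): Fixed point on the photo rail where the centre of the carriage's underside is once fully home, 30 mm above the table. x = direction of travel towards the stop, level. The rail: a fixed dark bed 440 mm long (x -340 to +100 mm of this point), 150 mm wide, 10 mm high, with an aluminium centre rail 30 mm wide (top 28 mm above the table) and two black runners at y = +-64 mm (top 30 mm).
- stop (a point): Middle of the end stop's face that the deck's front edge meets, 45 mm above the table; axes as home. The stop is an aluminium block at the end of the rail, 100 mm wide, 22 mm thick, top 60 mm above the table. Beside home, at home's y = +155 mm, stands a fixed light bar 170 mm long, 18 mm thick, top 91 mm above the table.
- deck (a point): Centre of the top face of the carriage's deck, 48 mm above the table. Deck: grey, 120 mm along x (towards the stop), 170 mm along y, 18 mm thick. Four round sockets, 13 mm wide and 15 mm deep, open upwards at x = +-40, y = +-62 mm of this point. At home it is 18 mm above the point home. It starts 200 to 260 mm short of home.
- push_face (a point): Middle of the rear face of the carriage's upright push plate (the side away from the stop), on the carriage's centre line, 75 mm above the table; axes as deck. The plate closes the rear end of the deck, from 68 to 60 mm behind the deck's centre; it is smooth grey plastic, 170 mm wide, 8 mm thick, top 100 mm above the table.
- carriage: The loose carriage, 0.6 to 1 kg, resting on the runners; origin at the centre of the deck's underside, axes as deck. Under it, 40 mm behind the deck's centre, two jaws only 30 mm long straddle the centre rail with 1.5 mm play each side: it can skew up to 6 degrees, and jams if pushed off its centre line (within 10 mm is safe, 35 mm jams). Pushed at the centre it slides with 4 to 12 N.
- tray_mid (a point): Centre of the loose white finds tray, half-way up: 45 mm above its pin tips, on which it stands on the table. The tray is 104 mm along x, 150 mm along y, 0.25 to 0.45 kg; wall rims 5 mm below this point, sherds below the rims. A carry bar runs through the middle along x: 70 mm long, 16 mm thick (along y), its top 45 mm above this point.
- tray: The same tray; origin centred at the level of its pin tips. Four steel pins with tapered tips, 9 mm thick, stick out 12 mm under the tray at x = +-40, y = +-62 mm. Seated, its underside lies flat on the deck, tray_mid is 33 mm above deck, and its y axis is parallel to the deck's y axis (either way round fits).
- tin: Bystander: loose closed grey metal tin, 174 x 104 x 54 mm, origin at the centre of its underside.
- camera: Bystander: loose black compact camera, 115 mm wide, 82 mm high, lens 29 mm in radius, origin at the centre of its underside.
- jar: Bystander: loose glass jar, 72 mm wide, 110 mm high, origin at the centre of its underside.
- brush: Bystander: loose hand brush 190 mm long lying on the table, origin under its middle.
There are look-alikes about, which are no part of the job. Leave any yellow look-alike of the tray alone.

How it is judged (in metres and radians):
On the way, in this order (a step that is already met when the one before it is completed fails the run):
1. the tray sits on the deck, its pins in the sockets, while the carriage is still short of home (distance between tray_mid and deck below 0.037 m and angle between tray_mid's own z axis and vertical below 0.05 rad and horizontal distance between tray_mid and deck below 0.006 m and angle between the y axis of tray_mid and the y axis of deck, either way round below 0.12 rad and x of deck in the frame of home below -0.05 m), for 0.2 s.
2. the loaded carriage is home against the stop (x of deck in the frame of home above -0.008 m and distance between tray_mid and deck below 0.037 m), for 0.2 s.
At the end, for the whole second after the job is handed in: The carriage is on its rail within 8 mm of home at the end stop (12 mm in the plane), and the tray sits flat on its deck with all four pins in the sockets (centres within 6 mm, tray centre 33 mm above the deck top and at most 4 mm more, level within 3 degrees); both at rest (all of step 2 and horizontal distance between tray_mid and deck below 0.006 m and angle between the y axis of tray_mid and the y axis of deck, either way round below 0.12 rad and angle between each of tray_mid, deck's own z axis and vertical below 0.05 rad and horizontal distance between deck and home below 0.012 m and height (world z) of deck below 0.052 m and linear speed of each of tray, carriage below 0.02 m/s); the robot touches nothing.
It fails at once if the tray is tipped by more than 25 degrees (angle between tray_mid's own z axis and vertical above 0.44 rad).
It fails at once if the tray is dropped on the carriage, or rammed along with it (faster than 0.45 m/s at the deck) (distance between tray_mid and deck below 0.05 m and linear speed of tray above 0.45 m/s).
It fails at once if the carriage is lifted off its rail (height (world z) of deck above 0.065 m).
It fails at once if a bystander is pushed aside by more than 30 mm (distance of any of tin, camera, jar, brush from where it was at the start of the episode above 0.03 m).
It also fails if it takes over 58 s, if anything falls off the work surface, if the arm or the gripper's body presses on something with over 40 N, if the wrist force passes 120 N, or if a joint passes its speed limit or range.

## Working session

There is one attempt and no reset: what is moved stays moved. The work goes in short steps, Python scripts to look and compute and a tool call to move; the robot and the scene stay as the last step left them, time stands still between calls to the robot, and variables do not carry over. Pictures are saved under pics/ and viewed, at most 10 in all, crops included, and the job is handed in when it is done.

Besides the shell and the picture viewer there is one more tool, called after "Emit:" by a JSON object that holds its "name" and its "arguments", one argument or row to a line. send_rows: Moves the arm, as the interface text tells. Its arguments: {"type":"object","properties":{"increments":{"type":"array"},"newtons":{"type":"number"}},"required":["increments"]}

```bash
mkdir -p pics; ls; cat > h.py <<'E'
import numpy as np, cv2
from plant import r, imaging
def cam(name):
    s=r.state(); img,d=imaging.camera(name); p=imaging.camera_params(name)
    K=np.array(p["K"])
    if name=="wrist":
        T=np.array(p["tool_from_camera"]); R=np.array(s["ee_rot"])
        Rc=R@T[:3,:3]; t=R@T[:3,3]+np.array(s["ee_pos"])
    else: Rc=np.array(p["attitude"]); t=np.array(p["position"])
    return img,d,K,Rc,t,p
def cloud(d,K,Rc,t):
    v,u=np.mgrid[0:d.shape[0],0:d.shape[1]]
    x=(u-K[0,2])/K[0,0]*d; y=(v-K[1,2])/K[1,1]*d
    return np.stack([x,-y,-d],-1)@Rc.T+t
def save(n,img): cv2.imwrite("pics/"+n+".png",img[:,:,::-1])
E
python3 - <<'E'
from h import *
np.set_printoptions(precision=1,suppress=True)
for c in ["top","scene"]:
    img,d,K,Rc,t,p=cam(c); save(c,img); P=cloud(d,K,Rc,t); np.savez(c+".npz",img=img,P=P,d=d)
    print(c,{k:v for k,v in p.items() if k not in("K","position","attitude")},K.ravel(),t)
    for th in ["tray","carriage","tin","camera","jar","brush"]:
        for m in imaging.masks_of(th,c)[:3]:
            M=m["mask"]&(d>0); print(th,round(m["p"],2),m["bbox"],np.median(P[M],0),P[M].min(0),P[M].max(0))
E
```

```text
pics
top {} [452.2   0.  312.9   0.  452.2 235.    0.    0.    1. ] [ 308.4  -40.9 1175.3]
tray 0.89 [119.0, 236.4, 176.3, 301.4] [476.8 374.9  32.3] [395.7 307.7  -7.4] [566.6 464.7  94.9]
tray 0.62 [133.2, 317.6, 198.9, 395.8] [259.1 319.9  31.9] [171.5 245.6  -4.2] [347.2 398.4  93.5]
tray 0.49 [156.2, 153.3, 199.0, 192.0] [708.3 288.5 102.2] [684.7 261.9   5.3] [753.  328.9 115.1]
carriage 0.58 [226.0, 201.1, 279.4, 271.0] [540.4 105.   47.6] [457.1  34.2  28.8] [630.2 165.6 106.3]
carriage 0.46 [113.9, 233.7, 176.7, 302.5] [477.2 374.9  32.4] [395.7 307.7  -7.4] [575.4 468.4  94.9]
tin 0.69 [456.6, 240.1, 500.3, 314.9] [ 413.1 -452.2   52.7] [ 323.3 -544.    -6.2] [ 517.4 -392.8   61.1]
tin 0.63 [216.9, 170.2, 389.8, 269.7] [ 551.2 -107.1   13.2] [ 461.4 -235.    -5.9] [733.6 209.3  95.1]
tin 0.41 [225.4, 199.8, 281.9, 275.9] [539.9 105.4  47.6] [457.3  34.   -4.3] [656.9 181.7 106.3]
camera 0.87 [239.9, 134.5, 286.1, 175.0] [755.5  60.3  65.6] [718.7  12.3  -2.9] [844.6 130.6  86. ]
jar 0.86 [157.4, 153.0, 199.2, 194.3] [708.3 288.4  98.8] [684.7 261.9  -5.4] [793.9 352.4 115.1
[... 410 characters left out ...]
.1, 270.9, 525.2, 331.3] [275.2 333.9  34.4] [176.2 249.6  -2.4] [350.5 399.4  93.9]
carriage 0.86 [304.7, 255.7, 395.1, 317.1] [554.8 109.3  48. ] [393.7   0.6  -2.4] [633.3 167.7 105.3]
tin 0.89 [252.2, 146.2, 307.7, 183.0] [ 428.6 -429.    50.5] [ 290.3 -516.8   -4.1] [ 510.1 -389.9   62.3]
camera 0.62 [233.6, 291.1, 285.0, 338.6] [778.6  80.3  60.6] [704.5 -36.3  -6.8] [823.9 133.7  87.2]
jar 0.83 [313.9, 343.8, 348.1, 400.8] [735.2 314.4  84.5] [640.1 199.   -3.5] [760.6 335.4 115.1]
jar 0.21 [403.6, 325.2, 479.1, 394.4] [494.9 388.3  34. ] [373.7 305.6  -5.2] [570.6 451.8  94.4]
brush 0.69 [191.9, 183.4, 245.1, 213.2] [ 666.9 -414.9   15.7] [ 549.7 -460.6   -3.7] [ 738.  -382.6   25.3]
```

View pics/top.png

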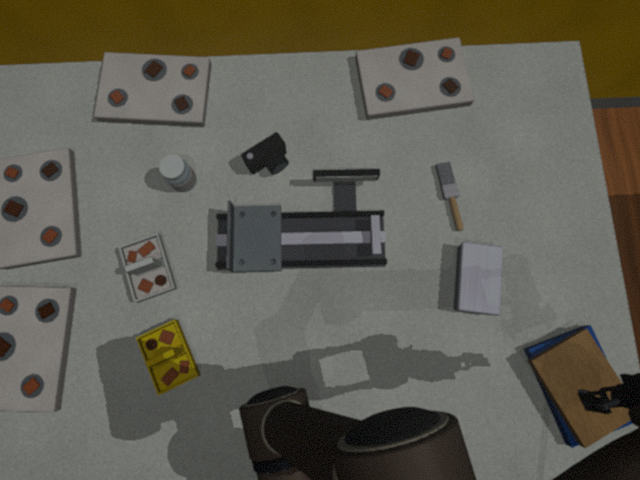

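View pics/scene.png

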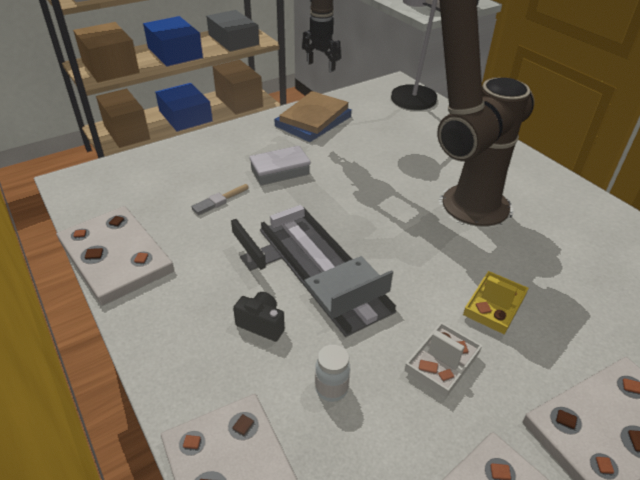

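```bash
python3 - <<'E'
from h import *
np.set_printoptions(precision=1,suppress=True)
z=np.load("top.npz"); P=z["P"]; img=z["img"]
for n,(u0,v0,u1,v1) in {"trayA":(110,230,180,305),"trayB":(130,312,203,400)}.items():
    Q=P[v0:v1,u0:u1].reshape(-1,3); C=img[v0:v1,u0:u1].reshape(-1,3)
    b=Q[:,2]>80; w=(Q[:,2]>30)
    print(n,"bar",cv2.minAreaRect(Q[b][:,:2].astype(np.float32)),Q[b].mean(0),b.sum(),"all",cv2.minAreaRect(Q[w][:,:2].astype(np.float32)),np.median(C[w],0))
Q=P[165:275,200:400].reshape(-1,3)
m=(abs(Q[:,2]-48)<4)&(Q[:,1]>20); print("deck",m.sum(),cv2.minAreaRect(Q[m][:,:2].astype(np.float32)))
m=(abs(Q[:,2]-100)<7)&(Q[:,1]>20); print("plate",m.sum(),cv2.minAreaRect(Q[m][:,:2].astype(np.float32)))
m=(abs(Q[:,2]-91)<6)&(Q[:,1]<0); print("bar",m.sum(),cv2.minAreaRect(Q[m][:,:2].astype(np.float32)))
m=(abs(Q[:,2]-60)<4)&(Q[:,1]<0); print("stop",m.sum(),cv2.minAreaRect(Q[m][:,:2].astype(np.float32)))
m=(abs(Q[:,2]-29)<5); print("rail",m.sum(),cv2.minAreaRect(Q[m][:,:2].astype(np.float32)))
E
```

```text
trayA bar ((412.10992431640625, 179.17047119140625), (483.9125061035156, 51.192626953125), 70.81282806396484) [464.1 337.1 195.2] 234 all ((383.84637451171875, 230.82183837890625), (537.1976928710938, 171.98919677734375), 56.73394012451172) [98. 97. 93.]
trayB bar ((288.0060119628906, 159.2962188720703), (29.04084014892578, 401.48394775390625), 9.957258224487305) [264.  287.8 190.7] 245 all ((310.6239929199219, 180.73475646972656), (154.77500915527344, 415.4637756347656), 19.861276626586914) [87. 74. 17.]
deck 2877 ((598.8251953125, 93.71885681152344), (123.73712158203125, 282.20367431640625), 87.29602813720703)
plate 248 ((545.1383666992188, 159.62353515625), (8.988960266113281, 166.9743194580078), 88.43878173828125)
bar 477 ((691.3211669921875, -138.31837463378906), (167.50120544433594, 20.8700008392334), 88.5990219116211)
stop 377 ((586.4478759765625, -135.4705047607422), (165.51498413085938, 198.4729766845703), 89.06951141357422)
rail 2365 ((601.0474853515625, -14.577713012695312), (440.5813903808594, 288.533447265625), 89.03633880615234)
```

The top view shows the white tray at pixel (147,268), with the yellow look-alike at (168,355). The carriage is at (257,238), with its push plate on the left at 232. The stop is at (377,235) and the light bar at (346,175), so travel runs along world -y. My fits included invalid-depth points, so I'll redo them.

```bash
python3 - <<'E'
from h import *
np.set_printoptions(precision=3,suppress=True)
s=r.state(); print(np.array(s["ee_rot"]),s["ee_pos"])
z=np.load("top.npz"); P=z["P"]; d=z["d"]
def fit(n,u0,v0,u1,v1,z0,z1):
    Q=P[v0:v1,u0:u1].reshape(-1,3)[d[v0:v1,u0:u1].ravel()>0]
    m=(Q[:,2]>z0)&(Q[:,2]<z1); q=Q[m]; print(n,m.sum(),cv2.minAreaRect(q[:,:2].astype(np.float32)),np.median(q[:,2]))
fit("tray bar",110,230,180,305,75,97)
fit("tray rim",110,230,180,305,34,60)
fit("deck",225,195,290,280,43,53)
fit("plate",220,195,245,280,92,108)
fit("light",305,160,390,190,80,98)
fit("stop",365,205,390,265,54,66)
fit("runners",200,190,400,280,22,36)
E
```

```text
[[ 0.96   0.279  0.   ]
 [ 0.279 -0.96  -0.   ]
 [-0.     0.    -1.   ]] [ 174.376 -600.222  253.358]
tray bar 227 ((481.6533508300781, 379.14764404296875), (17.709640502929688, 69.68956756591797), 18.041107177734375) 88.50537834206534
tray rim 896 ((481.9840393066406, 380.3370666503906), (151.8590545654297, 106.21461486816406), 17.56522560119629) 37.78283159668217
deck 2979 ((543.2755126953125, 99.00341796875), (127.22616577148438, 170.2921600341797), 87.92761993408203) 47.403438040611036
plate 256 ((544.45751953125, 159.5571746826172), (9.013984680175781, 168.33718872070312), 88.31243896484375) 98.87646745331676
light 556 ((691.2047729492188, -138.303955078125), (167.45358276367188, 21.849254608154297), 88.20934295654297) 88.91966391656638
stop 338 ((535.6687622070312, -204.73365783691406), (23.07978057861328, 99.14495849609375), 88.8465576171875) 59.046564069243914
runners 2458 ((533.8689575195312, -13.4259033203125), (440.6741638183594, 155.5000762939453), 88.76284790039062) 28.231427780871286
```

Emit:
{"name": "send_rows", "arguments": {
  "increments": [
    [0.0326, -0.0209, 0, 0, 0, 0, 1],
    [0.0326, -0.0209, 0, 0, 0, 0, 1],
    [0.0326, -0.0209, 0, 0, 0, 0, 1],
    [0.0326, -0.0209, 0, 0, 0, 0, 1],
    [0.0326, -0.0209, 0, 0, 0, 0, 1],
    [0.0326, -0.0209, 0, 0, 0, 0, 1],
    [0.0326, -0.0209, 0, 0, 0, 0, 1],
    [0.0326, -0.0209, 0, 0, 0, 0, 1],
    [0.0326, -0.0209, 0, 0, 0, 0, 1],
    [0.0326, -0.0209, 0, 0, 0, 0, 1],
    [0.0326, -0.0209, 0, 0, 0, 0, 1],
    [0.0326, -0.0209, 0, 0, 0, 0, 1]
  ]
}}

```text
time: 1.9
ee_pos: [481.0, -248.9, 253.6]
ee_rot: [[0.96, 0.279, 0.001], [0.279, -0.96, -0.0], [0.001, 0.001, -1.0]]
contact_force: [-0.1, 0.2, 0.1]
grip_width: 85.8
grip_force: 0.0
```

Emit:
{"name": "send_rows", "arguments": {
  "increments": [
    [0.0127, -0.0432, 0, 0, 0, 0, 1],
    [0.0127, -0.0432, 0, 0, 0, 0, 1],
    [0.0127, -0.0432, 0, 0, 0, 0, 1],
    [0.0127, -0.0432, 0, 0, 0, 0, 1],
    [0.0127, -0.0432, 0, 0, 0, 0, 1],
    [0.0127, -0.0432, 0, 0, 0, 0, 1],
    [0.0127, -0.0432, 0, 0, 0, 0, 1],
    [0.0127, -0.0432, 0, 0, 0, 0, 1],
    [0.0127, -0.0432, 0, 0, 0, 0, 1],
    [0.0127, -0.0432, 0, 0, 0, 0, 1],
    [0.0127, -0.0432, 0, 0, 0, 0, 1],
    [0.0127, -0.0432, 0, 0, 0, 0, 1]
  ]
}}

```text
time: 3.1
ee_pos: [481.5, 292.1, 253.6]
ee_rot: [[0.96, 0.279, 0.001], [0.279, -0.96, 0.0], [0.001, 0.0, -1.0]]
contact_force: [1.0, 0.3, 0.3]
grip_width: 85.7
grip_force: 0.0
```

Emit:
{"name": "send_rows", "arguments": {
  "increments": [
    [0, 0, 0, 0, 0, -0.145, 1],
    [0, 0, 0, 0, 0, -0.145, 1],
    [0, 0, 0, 0, 0, -0.145, 1],
    [0, 0, 0, 0, 0, -0.145, 1],
    [0, 0, 0, 0, 0, -0.145, 1],
    [0, 0, 0, 0, 0, -0.145, 1],
    [0, 0, 0, 0, 0, -0.145, 1],
    [0, 0, 0, 0, 0, -0.145, 1],
    [0, 0, 0, 0, 0, -0.145, 1],
    [0, 0, 0, 0, 0, -0.145, 1],
    [0, 0, 0, 0, 0, -0.149, 1],
    [0, 0, 0, 0, 0, 0, 1]
  ]
}}

```text
time: 4.3
ee_pos: [481.8, 290.2, 253.4]
ee_rot: [[-0.306, 0.952, 0.0], [0.952, 0.306, 0.0], [0.0, 0.0, -1.0]]
contact_force: [-0.0, -0.8, 0.9]
grip_width: 85.3
grip_force: 0.0
```

```bash
cat >> h.py <<'E'
def fit(P,d,mask,z0,z1):
    m=mask&(d>0)&(P[...,2]>z0)&(P[...,2]<z1)
    if m.sum()<10: return None
    q=P[m]; return m.sum(),cv2.minAreaRect(q[:,:2].astype(np.float32)),np.median(q[:,2])
E
python3 - <<'E'
from h import *
img,d,K,Rc,t,p=cam("wrist"); save("w1",img); P=cloud(d,K,Rc,t); np.savez("w1.npz",img=img,P=P,d=d)
print(t, Rc)
for th in ["tray","carriage"]:
    for m in imaging.masks_of(th,"wrist")[:2]:
        print(th,m["p"],m["bbox"],fit(P,d,m["mask"],80,110),fit(P,d,m["mask"],30,70))
E
```

```text
[458.2064439  360.03973738 374.26844773] [[ 9.52035540e-01 -2.92882628e-01 -8.85894880e-02]
 [ 3.05986491e-01  9.11991054e-01  2.73211613e-01]
 [ 7.73885323e-04 -2.87214352e-01  9.57866023e-01]]
tray 0.8 [0.0, 0.8, 176.0, 154.4] (np.int64(2123), ((267.81793212890625, 323.54742431640625), (15.880341529846191, 69.65859985351562), 10.886920928955078), np.float64(88.52134756726372)) (np.int64(14202), ((270.38079833984375, 326.78582763671875), (129.80104064941406, 104.2113037109375), 22.921812057495117), np.float64(36.95710884195216))
tray 0.55 [253.1, 19.3, 466.9, 174.0] (np.int64(3016), ((483.0863952636719, 379.5126037597656), (16.166725158691406, 69.4381103515625), 17.730398178100586), np.float64(90.06340892861994)) (np.int64(19845), ((483.27447509765625, 379.4139099121094), (150.38467407226562, 104.52244567871094), 17.72172737121582), np.float64(36.04586030608641))
carriage 0.64 [210.8, 333.3, 449.9, 462.4] (np.int64(5139), ((546.2408447265625, 159.50863647460938), (10.213958740234375, 169.81483459472656), 88.5791015625), np.float64(95.93109288646883)) (np.int64(12189), ((545.2713623046875, 99.52505493164062), (129.75546264648438, 170.73753356933594), 88.67949676513672), np.float64(48.28478732726819))
```

View pics/w1.png

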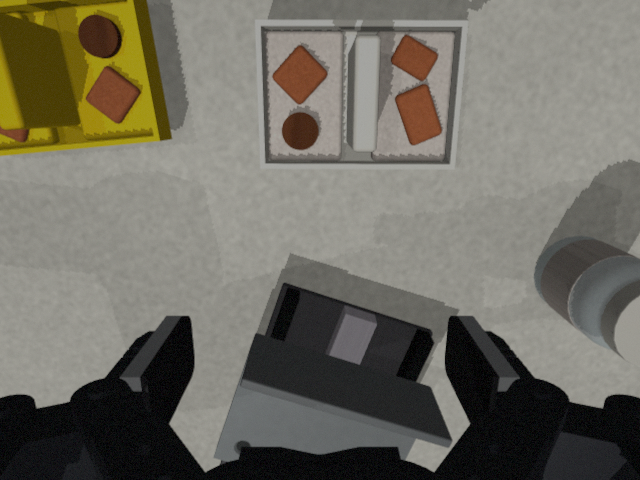

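Emit:
{"name": "send_rows", "arguments": {
  "increments": [
    [-0.0361, -0.0037, 0, 0, 0, 0, 1],
    [-0.0361, -0.0037, 0, 0, 0, 0, 1],
    [-0.0361, -0.0037, 0, 0, 0, 0, 1],
    [-0.0361, -0.0037, 0, 0, 0, 0, 1],
    [-0.0361, -0.0037, 0, 0, 0, 0, 1],
    [-0.0361, -0.0037, 0, 0, 0, 0, 1],
    [-0.0361, -0.0037, 0, 0, 0, 0, 1],
    [-0.0361, -0.0037, 0, 0, 0, 0, 1],
    [0, 0, 0, 0, 0, 0.1123, 1],
    [0, 0, 0, 0, 0, 0.1123, 1],
    [0, 0, 0, 0, 0, 0.1123, 1],
    [0, 0, 0, 0, 0, 0, 1]
  ]
}}

```text
time: 5.65
ee_pos: [542.0, 5.9, 253.3]
ee_rot: [[0.028, 1.0, 0.0], [1.0, -0.028, 0.0], [0.0, 0.0, -1.0]]
contact_force: [-0.4, -0.0, -0.1]
grip_width: 85.1
grip_force: 0.0
```

```bash
python3 - <<'E'
from h import *
img,d,K,Rc,t,p=cam("wrist"); save("w2",img); P=cloud(d,K,Rc,t); np.savez("w2.npz",img=img,P=P,d=d,K=K,Rc=Rc,t=t)
for m in imaging.masks_of("carriage","wrist")[:2]:
    print(m["p"],m["bbox"],fit(P,d,m["mask"],94,110),fit(P,d,m["mask"],44,52))
# sockets: project ray to z=48
m=(d>0)&(abs(P[...,2]-38)<6)
g=cv2.cvtColor(img,cv2.COLOR_RGB2GRAY)
for x,y in [(x,y) for x in(40,-40) for y in(62,-62)]:
    e=np.array([-.0244,-.9997]);f=np.array([.9997,-.0244])
    w=np.array([544.6,95.5])+x*e+y*f; c=Rc.T@(np.array([*w,48])-t)
    print(x,y,K[0,0]*c[0]/-c[2]+K[0,2],K[1,1]*-c[1]/-c[2]+K[1,2])
E
```

```text
0.58 [194.9, 0.0, 446.1, 173.4] None (np.int64(40403), ((544.6497802734375, 94.02983093261719), (118.01716613769531, 170.8877716064453), 88.48223114013672), np.float64(48.361290577838986))
40 62 404.50521879184276 146.3257277598513
40 -62 237.49233528457177 146.87591800797463
-40 62 410.7447838104544 27.674226815279354
-40 -62 230.7871141341971 28.2964338574221
```

View pics/w2.png

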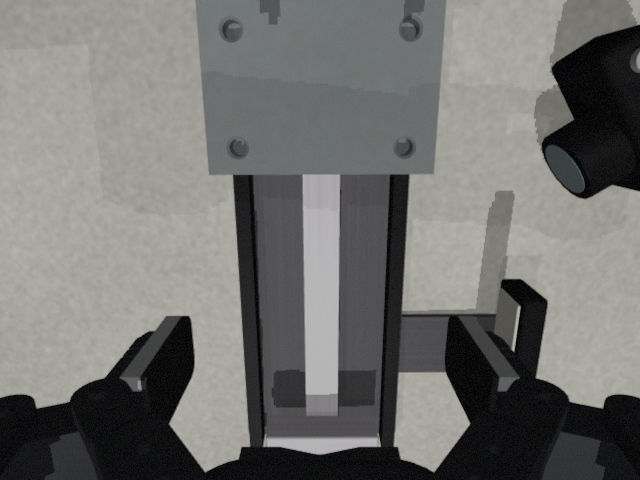

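The view shows the deck sockets near (238,147), (404,147), (231,30) and (410,30), within 2 px of my prediction. I'll run one circle fit to refine them.

```bash
python3 - <<'E'
from h import *
z=np.load("w2.npz"); img,K,Rc,t=z["img"],z["K"],z["Rc"],z["t"]
g=cv2.cvtColor(img,cv2.COLOR_RGB2GRAY); W=[]
for u,v in [(404,147),(238,147),(410,29),(231,29)]:
    c=cv2.resize(g[v-18:v+19,u-18:u+19],None,fx=6,fy=6,interpolation=cv2.INTER_CUBIC)
    h=cv2.HoughCircles(c,cv2.HOUGH_GRADIENT,1,200,param1=60,param2=12,minRadius=42,maxRadius=80)
    x,y,rr=h[0,0]; px=u-18+(x-2.5)/6; py=v-18+(y-2.5)/6
    ray=Rc@np.array([(px-K[0,2])/K[0,0],-(py-K[1,2])/K[1,1],-1]); w=t+ray*(48-t[2])/ray[2]; W.append(w[:2]); print(px,py,rr/6,w)
W=np.array(W); print(W.mean(0), np.degrees(np.arctan2(*(W[0]-W[1]+W[2]-W[3])[::-1])))
E
```

```text
Traceback (most recent call last):
TypeError: 'NoneType' object is not subscriptable
```

```bash
python3 - <<'E'
from h import *
z=np.load("w2.npz"); img,K,Rc,t=z["img"],z["K"],z["Rc"],z["t"]
g=cv2.cvtColor(img,cv2.COLOR_RGB2GRAY); W=[]
C=[]
for u,v in [(404,147),(238,147),(410,29),(231,29)]:
    c=cv2.resize(g[v-18:v+19,u-18:u+19],None,fx=6,fy=6,interpolation=cv2.INTER_CUBIC); C.append(cv2.resize(c,(360,290)))
    c=cv2.normalize(cv2.GaussianBlur(c,(0,0),4),None,0,255,cv2.NORM_MINMAX)
    h=cv2.HoughCircles(c,cv2.HOUGH_GRADIENT_ALT,1.5,200,param1=60,param2=0.3,minRadius=42,maxRadius=80)
    if h is None: print(None); continue
    x,y,rr=h[0,0]; px=u-18+(x-2.5)/6; py=v-18+(y-2.5)/6
    ray=Rc@np.array([(px-K[0,2])/K[0,0],-(py-K[1,2])/K[1,1],-1]); w=t+ray*(48-t[2])/ray[2]; W.append(w[:2]); print(px,py,rr/6,w)
W=np.array(W); print(W.mean(0))
if len(W)==4: print(np.degrees(np.arctan2(*(W[0]-W[1]+W[2]-W[3])[::-1])))
cv2.imwrite("pics/socks.png",np.vstack([np.hstack(C[:2]),np.hstack(C[2:])]))
E
```

```text
403.58334 147.08333 11.909715 [604.93705106  53.46678696  48.        ]
237.58333 148.08333 10.4431715 [481.63804209  56.1461922   48.        ]
409.83334 29.083334 12.129804 [606.95866051 133.10888184  48.        ]
230.58333 29.083334 12.361046 [483.41146722 136.51272579  48.        ]
[544.23630522  94.8086467 ]
-1.4117048083285055
```

View pics/socks.png

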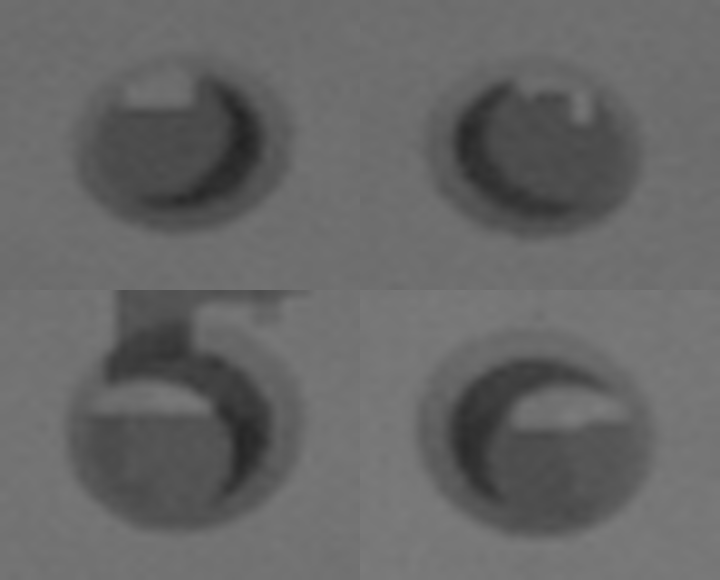

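Emit:
{"name": "send_rows", "arguments": {
  "increments": [
    [0.0413, -0.0077, 0, 0, 0, 0, 1],
    [0.0413, -0.0077, 0, 0, 0, 0, 1],
    [0.0413, -0.0077, 0, 0, 0, 0, 1],
    [0.0413, -0.0077, 0, 0, 0, 0, 1],
    [0.0413, -0.0077, 0, 0, 0, 0, 1],
    [0.0413, -0.0077, 0, 0, 0, 0, 1],
    [0.0413, -0.0077, 0, 0, 0, 0, 1],
    [0.0413, -0.0077, 0, 0, 0, 0, 1],
    [0.0413, -0.0077, 0, 0, 0, 0, 1],
    [0, 0, 0, 0, 0, -0.1123, 1],
    [0, 0, 0, 0, 0, -0.1123, 1],
    [0, 0, 0, 0, 0, -0.1123, 1]
  ]
}}

```text
time: 6.95
ee_pos: [481.8, 380.4, 253.0]
ee_rot: [[-0.313, 0.95, -0.0], [0.95, 0.313, -0.0], [-0.0, -0.0, -1.0]]
contact_force: [-0.5, 0.0, 0.2]
grip_width: 85.6
grip_force: 0.0
```

Emit:
{"name": "send_rows", "arguments": {
  "increments": [
    [0, 0, 0.025, 0, 0, 0, 1],
    [0, 0, 0.025, 0, 0, 0, 1],
    [0, 0, 0.025, 0, 0, 0, 1],
    [0, 0, 0.025, 0, 0, 0, 1]
  ]
}}

```text
time: 7.35
ee_pos: [482.2, 379.8, 152.5]
ee_rot: [[-0.308, 0.952, 0.0], [0.952, 0.308, 0.0], [0.0, 0.0, -1.0]]
contact_force: [-0.3, 0.3, 0.1]
grip_width: 85.3
grip_force: 0.0
```

Emit:
{"name": "send_rows", "arguments": {
  "increments": [
    [-0.0006, 0.0009, 0.025, 0, 0, 0, 1],
    [0, 0, 0.025, 0, 0, 0, 1],
    [0, 0, 0.0255, 0, 0, 0, 1],
    [0, 0, 0, 0, 0, 0, 1],
    [0, 0, 0, 0, 0, 0, -1],
    [0, 0, 0, 0, 0, 0, -1],
    [0, 0, 0, 0, 0, 0, -1],
    [0, 0, 0, 0, 0, 0, -1],
    [0, 0, 0, 0, 0, 0, -1],
    [0, 0, 0, 0, 0, 0, -1]
  ],
  "newtons": 60
}}

```text
time: 8.35
ee_pos: [483.9, 379.6, 79.0]
ee_rot: [[-0.306, 0.952, 0.001], [0.952, 0.306, 0.001], [0.001, 0.001, -1.0]]
contact_force: [-0.4, -1.2, 5.0]
grip_width: 15.3
grip_force: 58.6
```

Emit:
{"name": "send_rows", "arguments": {
  "increments": [
    [0, 0, -0.01, 0, 0, 0, -1],
    [0, 0, -0.02, 0, 0, 0, -1],
    [0, 0, -0.025, 0, 0, 0, -1],
    [0, 0, -0.025, 0, 0, 0, -1],
    [0, 0, -0.025, 0, 0, 0, -1],
    [0, 0, -0.025, 0, 0, 0, -1],
    [0, 0, 0, 0, 0, 0, -1]
  ]
}}

```text
time: 9.05
ee_pos: [485.4, 380.7, 211.9]
ee_rot: [[-0.306, 0.952, 0.007], [0.952, 0.306, 0.004], [0.002, 0.008, -1.0]]
contact_force: [1.4, 0.9, -2.3]
grip_width: 15.2
grip_force: 59.0
```

Emit:
{"name": "send_rows", "arguments": {
  "increments": [
    [-0.015, -0.0016, 0, 0, 0, 0, -1],
    [-0.026, -0.0028, 0, 0, 0, 0, -1],
    [-0.0305, -0.0033, 0, 0, 0, 0, -1],
    [-0.0305, -0.0033, 0, 0, 0, 0, -1],
    [-0.0305, -0.0033, 0, 0, 0, 0, -1],
    [-0.0305, -0.0033, 0, 0, 0, 0, -1],
    [-0.0305, -0.0033, 0, 0, 0, 0, -1],
    [-0.0305, -0.0033, 0, 0, 0, 0, -1],
    [-0.0305, -0.0033, 0, 0, 0, 0, -1],
    [-0.022, -0.0024, 0, 0, 0, 0, -1],
    [-0.0139, -0.0014, 0, 0, 0, 0, -1],
    [0, 0, 0, 0, 0, 0.0838, -1]
  ]
}}

```text
time: 10.25
ee_pos: [541.3, 90.6, 205.7]
ee_rot: [[-0.221, 0.975, -0.004], [0.975, 0.221, -0.001], [-0.0, -0.004, -1.0]]
contact_force: [0.7, 0.6, -2.5]
grip_width: 15.1
grip_force: 58.8
```

Emit:
{"name": "send_rows", "arguments": {
  "increments": [
    [0, 0, 0, 0, 0, 0.0838, -1],
    [0, 0, 0, 0, 0, 0.0838, -1],
    [0, 0, 0, 0, 0, 0.0838, -1],
    [0, 0, 0, 0, 0, 0, -1],
    [0, 0, 0, 0, 0, 0, -1]
  ]
}}

```text
time: 10.75
ee_pos: [541.5, 93.0, 206.6]
ee_rot: [[0.022, 1.0, -0.002], [1.0, -0.022, -0.0], [-0.0, -0.002, -1.0]]
contact_force: [-0.6, -0.3, -3.0]
grip_width: 15.0
grip_force: 58.7
```

```bash
python3 - <<'E'
from h import *
s=r.state(); print(s["ee_pos"],s["contact_force"],s["wrist_torque"])
img,d,K,Rc,t,p=cam("wrist"); save("w3",img); P=cloud(d,K,Rc,t)
for m in imaging.masks_of("tray","wrist")[:2]:
    M=m["mask"]&(d>0)&(abs(P[...,0]-542)<85)&(abs(P[...,1]-94)<70)
    for z0,z1 in((205,230),(140,178)): print(m["p"],m["bbox"],fit(P,d,M,z0,z1))
    q=P[M&(abs(P[...,2]-165)<8)]; 
    if len(q)>10:
        A=np.c_[q[:,:2]-[542,94],np.ones(len(q))]; print(np.linalg.lstsq(A,q[:,2],rcond=None)[0])
E
```

```text
[541.46828078  93.04208967 206.60519612] [-0.58304992 -0.29903261 -2.95695727] [ 0.03444256  0.00400275 -0.0125023 ]
```

View pics/w3.png

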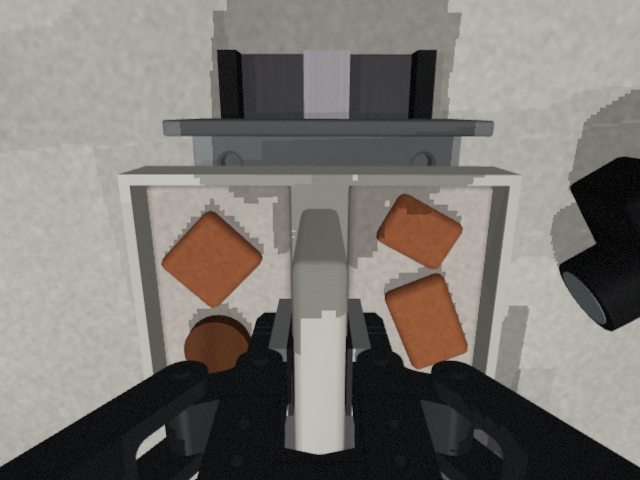

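The view shows the tray held level, rear wall at row 175 and bar at column 319. The rear sockets are at (232,160) and (421,160), so the tool needs about 3 mm in x, matching the numbers.

Emit:
{"name": "send_rows", "arguments": {
  "increments": [
    [0.0018, 0.0029, 0.01, 0, 0, 0, -1],
    [0, 0, 0.018, 0, 0, 0, -1],
    [0, 0, 0.018, 0, 0, 0, -1],
    [0, 0, 0.015, 0, 0, 0, -1],
    [0, 0, 0.01, 0, 0, 0, -1],
    [0, 0, 0, 0, 0, 0, -1],
    [0, 0, 0, 0, 0, 0, -1],
    [0, 0, 0, 0, 0, 0, -1]
  ]
}}

```text
time: 11.65
ee_pos: [546.3, 95.0, 137.7]
ee_rot: [[0.024, 1.0, 0.002], [1.0, -0.024, 0.0], [0.0, 0.002, -1.0]]
contact_force: [0.6, 1.0, -3.4]
grip_width: 15.0
grip_force: 58.7
```

Emit:
{"name": "send_rows", "arguments": {
  "increments": [
    [-0.0002, -0.0018, 0.004, 0, 0, 0, -1],
    [0, 0, 0, 0, 0, 0, -1],
    [0, 0, 0, 0, 0, 0, -1],
    [0, 0, 0, 0, 0, 0, -1]
  ]
}}

```text
time: 12.05
ee_pos: [543.6, 94.8, 133.0]
ee_rot: [[0.024, 1.0, 0.0], [1.0, -0.024, 0.0], [0.0, 0.0, -1.0]]
contact_force: [0.7, 0.0, -3.5]
grip_width: 15.1
grip_force: 58.8
```

Emit:
{"name": "send_rows", "arguments": {
  "increments": [
    [0, 0.0006, 0.003, 0, 0, 0, -1],
    [0, 0, 0.003, 0, 0, 0, -1],
    [0, 0, 0.003, 0, 0, 0, -1],
    [0, 0, 0, 0, 0, 0, -1]
  ]
}}

```text
time: 12.45
ee_pos: [543.7, 94.7, 123.0]
ee_rot: [[0.024, 1.0, -0.001], [1.0, -0.024, -0.0], [-0.0, -0.001, -1.0]]
contact_force: [-0.2, 0.0, -2.7]
grip_width: 15.2
grip_force: 58.8
```

Emit:
{"name": "send_rows", "arguments": {
  "increments": [
    [0, 0, 0.003, 0, 0, 0, -1],
    [0, 0, 0.003, 0, 0, 0, -1],
    [0, 0, 0.002, 0, 0, 0, -1],
    [0, 0, 0, 0, 0, 0, -1]
  ]
}}

```text
time: 12.85
ee_pos: [543.9, 94.7, 115.4]
ee_rot: [[0.024, 1.0, -0.001], [1.0, -0.024, -0.0], [-0.0, -0.001, -1.0]]
contact_force: [0.4, -0.4, -2.9]
grip_width: 15.3
grip_force: 58.8
```

Emit:
{"name": "send_rows", "arguments": {
  "increments": [
    [0, 0, 0.0015, 0, 0, 0, -1],
    [0, 0, 0.0015, 0, 0, 0, -1],
    [0, 0, 0, 0, 0, 0, -1],
    [0, 0, 0, 0, 0, 0, -1]
  ]
}}

```text
time: 13.25
ee_pos: [544.2, 94.7, 115.0]
ee_rot: [[0.024, 1.0, -0.001], [1.0, -0.024, -0.0], [-0.0, -0.001, -1.0]]
contact_force: [-5.9, -0.1, 9.7]
grip_width: 14.9
grip_force: 60.7
```

Emit:
{"name": "send_rows", "arguments": {
  "increments": [
    [0, 0, -0.001, 0, 0, 0, -1],
    [0, 0, 0, 0, 0, 0, 0.2],
    [0, 0, 0, 0, 0, 0, 0.2],
    [0, 0, 0, 0, 0, 0, 0.2],
    [0, 0, 0, 0, 0, 0, 0.2],
    [0, 0, -0.02, 0, 0, 0, 0.2],
    [0, 0, -0.03, 0, 0, 0, 0.2],
    [0, 0, -0.035, 0, 0, 0, 0.2],
    [0, 0, -0.035, 0, 0, 0, 0.2],
    [0, 0, 0, 0, 0, 0, 0.2]
  ]
}}

```text
time: 14.25
ee_pos: [548.3, 95.2, 239.9]
ee_rot: [[0.024, 1.0, 0.012], [1.0, -0.024, 0.001], [0.001, 0.012, -1.0]]
contact_force: [1.5, -0.7, 0.9]
grip_width: 50.9
grip_force: 0.0
```

```bash
python3 - <<'E'
from h import *
print(r.state()["ee_pos"])
img,d,K,Rc,t,p=cam("scene"); P=cloud(d,K,Rc,t); save("s2",img[200:400,220:480].repeat(3,0).repeat(3,1))
img,d,K,Rc,t,p=cam("top"); P=cloud(d,K,Rc,t); 
M=np.zeros(d.shape,bool); M[195:285,215:300]=1
print("plate",fit(P,d,M&(P[...,1]>145),92,108),"rim",fit(P,d,M&(P[...,1]<150),70,82),"bar",fit(P,d,M&(P[...,1]<150),110,135))
E
```

```text
[548.27778854  95.1608568  239.85828056]
plate (np.int64(20), ((562.34765625, 158.81500244140625), (15.88582706451416, 5.785627365112305), 1.7324926853179932), np.float64(98.84321952815003)) rim (np.int64(350), ((541.6444702148438, 67.56732940673828), (47.748146057128906, 150.728759765625), 88.53555297851562), np.float64(73.80166586926623)) bar (np.int64(71), ((541.0430908203125, 70.47246551513672), (20.53685760498047, 15.336104393005371), 88.91230010986328), np.float64(124.3591859531582))
```

View pics/s2.png

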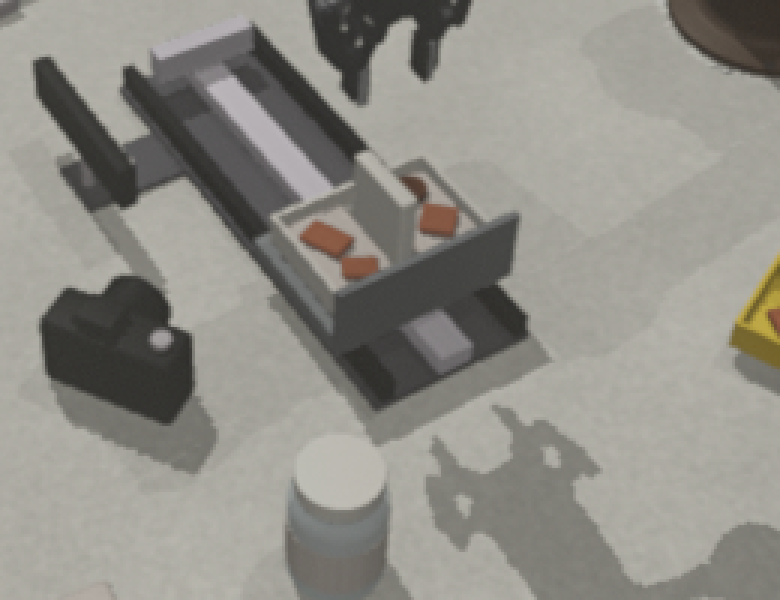

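Emit:
{"name": "send_rows", "arguments": {
  "increments": [
    [0.03, 0, 0, 0, 0, 0, -1],
    [0.03, 0, 0, 0, 0, 0, -1],
    [0.03, 0, 0, 0, 0, 0, -1],
    [0.03, 0, 0, 0, 0, 0, -1],
    [0, 0, 0, 0, 0, 0, -1],
    [0, 0, 0, 0, 0, 0, -1],
    [0, 0, 0, 0, 0, 0, -1],
    [0, 0, 0, 0, 0, 0, -1]
  ]
}}

```text
time: 15.15
ee_pos: [546.7, 213.5, 233.1]
ee_rot: [[0.025, 1.0, -0.001], [1.0, -0.025, -0.001], [-0.001, -0.001, -1.0]]
contact_force: [-0.4, -0.3, -0.1]
grip_width: -0.1
grip_force: 0.0
```

Emit:
{"name": "send_rows", "arguments": {
  "increments": [
    [0, 0.0005, 0.025, 0, 0, 0, -1],
    [0, 0, 0.03, 0, 0, 0, -1],
    [0, 0, 0.03, 0, 0, 0, -1],
    [0, 0, 0.03, 0, 0, 0, -1],
    [0, 0, 0.02, 0, 0, 0, -1],
    [0, 0, 0.01, 0, 0, 0, -1],
    [0, 0, 0, 0, 0, 0, -1],
    [0, 0, 0, 0, 0, 0, -1]
  ]
}}

```text
time: 15.95
ee_pos: [548.4, 214.5, 89.6]
ee_rot: [[0.025, 1.0, 0.001], [1.0, -0.025, 0.0], [0.0, 0.001, -1.0]]
contact_force: [-0.3, -0.6, -0.6]
grip_width: 0.2
grip_force: 0.0
```

Emit:
{"name": "send_rows", "arguments": {
  "increments": [
    [-0.015, -0.001, 0, 0, 0, 0, -1],
    [-0.015, 0, 0, 0, 0, 0, -1],
    [-0.005, 0, 0, 0, 0, 0, -1],
    [-0.005, 0, 0, 0, 0, 0, -1],
    [-0.005, 0, 0, 0, 0, 0, -1],
    [-0.005, 0, 0, 0, 0, 0, -1]
  ]
}}

```text
time: 16.55
ee_pos: [546.0, 166.6, 89.5]
ee_rot: [[0.026, 1.0, 0.002], [1.0, -0.026, 0.005], [0.005, 0.002, -1.0]]
contact_force: [-0.8, 8.7, -0.3]
grip_width: -0.4
grip_force: 3.9
```

Emit:
{"name": "send_rows", "arguments": {
  "increments": [
    [-0.004, 0, 0, 0, 0, 0, -1],
    [-0.006, 0, 0, 0, 0, 0, -1],
    [-0.008, 0, 0, 0, 0, 0, -1],
    [-0.01, 0, 0, 0, 0, 0, -1],
    [-0.01, 0, 0, 0, 0, 0, -1],
    [-0.01, 0, 0, 0, 0, 0, -1],
    [-0.01, 0, 0, 0, 0, 0, -1],
    [-0.01, 0, 0, 0, 0, 0, -1],
    [-0.01, 0, 0, 0, 0, 0, -1]
  ]
}}

```text
time: 17.45
ee_pos: [544.1, 88.8, 89.4]
ee_rot: [[0.026, 1.0, 0.002], [1.0, -0.026, 0.005], [0.005, 0.002, -1.0]]
contact_force: [0.3, 8.3, 1.0]
grip_width: 0.3
grip_force: 4.1
```

Emit:
{"name": "send_rows", "arguments": {
  "increments": [
    [-0.01, 0, 0, 0, 0, 0, -1],
    [-0.01, 0, 0, 0, 0, 0, -1],
    [-0.01, 0, 0, 0, 0, 0, -1],
    [-0.01, 0, 0, 0, 0, 0, -1],
    [-0.01, 0, 0, 0, 0, 0, -1],
    [-0.01, 0, 0, 0, 0, 0, -1],
    [-0.01, 0, 0, 0, 0, 0, -1],
    [-0.01, 0, 0, 0, 0, 0, -1],
    [-0.01, 0, 0, 0, 0, 0, -1],
    [-0.01, 0, 0, 0, 0, 0, -1],
    [-0.008, 0, 0, 0, 0, 0, -1],
    [-0.005, 0, 0, 0, 0, 0, -1]
  ]
}}

```text
time: 18.65
ee_pos: [541.1, -24.2, 89.4]
ee_rot: [[0.026, 1.0, 0.001], [1.0, -0.026, 0.005], [0.005, 0.001, -1.0]]
contact_force: [-0.1, 10.0, 2.5]
grip_width: 0.1
grip_force: 4.9
```

Emit:
{"name": "send_rows", "arguments": {
  "increments": [
    [-0.004, 0, 0, 0, 0, 0, -1],
    [-0.004, 0, 0, 0, 0, 0, -1],
    [-0.004, 0, 0, 0, 0, 0, -1],
    [-0.004, 0, 0, 0, 0, 0, -1],
    [-0.003, 0, 0, 0, 0, 0, -1],
    [-0.003, 0, 0, 0, 0, 0, -1]
  ]
}}

```text
time: 19.25
ee_pos: [540.5, -45.6, 89.4]
ee_rot: [[0.026, 1.0, 0.001], [1.0, -0.026, 0.005], [0.005, 0.001, -1.0]]
contact_force: [-0.1, 10.1, 2.9]
grip_width: -0.2
grip_force: 5.0
```

Emit:
{"name": "send_rows", "arguments": {
  "increments": [
    [-0.003, 0, 0, 0, 0, 0, -1],
    [-0.003, 0, 0, 0, 0, 0, -1],
    [-0.003, 0, 0, 0, 0, 0, -1]
  ]
}}

```text
time: 19.55
ee_pos: [540.3, -54.4, 89.4]
ee_rot: [[0.026, 1.0, 0.001], [1.0, -0.026, 0.005], [0.005, 0.001, -1.0]]
contact_force: [0.1, 9.8, 3.9]
grip_width: 0.1
grip_force: 5.1
```

Emit:
{"name": "send_rows", "arguments": {
  "increments": [
    [-0.002, 0, 0, 0, 0, 0, -1],
    [-0.002, 0, 0, 0, 0, 0, -1],
    [-0.001, 0, 0, 0, 0, 0, -1]
  ]
}}

```text
time: 19.85
ee_pos: [540.7, -56.2, 89.5]
ee_rot: [[0.029, 1.0, 0.002], [1.0, -0.029, 0.011], [0.011, 0.002, -1.0]]
contact_force: [2.4, 23.2, 4.8]
grip_width: 0.1
grip_force: 11.6
```

Resistance rose at the predicted stop position. I'll back off, lift clear, and check the result.

Emit:
{"name": "send_rows", "arguments": {
  "increments": [
    [0.005, 0, 0, 0, 0, 0, -1],
    [0.02, 0, 0, 0, 0, 0, -1],
    [0.03, 0, 0, 0, 0, 0, -1],
    [0.03, 0, 0, 0, 0, 0, -1],
    [0.03, 0, 0, 0, 0, 0, -1],
    [0.02, 0, -0.03, 0, 0, 0, -1],
    [0, 0, -0.03, 0, 0, 0, -1],
    [0, 0, -0.03, 0, 0, 0, -1],
    [0, 0, 0, 0, 0, 0, -1],
    [0, 0, 0, 0, 0, 0, -1]
  ]
}}

```text
time: 20.85
ee_pos: [543.6, 72.5, 179.6]
ee_rot: [[0.024, 1.0, 0.002], [1.0, -0.024, -0.0], [-0.0, 0.002, -1.0]]
contact_force: [0.2, 0.1, 0.3]
grip_width: 0.3
grip_force: 0.0
```

```bash
python3 - <<'E'
from h import *
img,d,K,Rc,t,p=cam("top"); P=cloud(d,K,Rc,t); save("end",img)
M=np.zeros(d.shape,bool); M[190:285,300:400]=1; M&=P[...,0]<640
for n,a,b in(("plate",93,108),("rim",69,82),("deck",45,53),("bar",115,135),("stop",54,66)): print(n,fit(P,d,M&((P[...,1]>-85) if n=="plate" else (P[...,1]<-185) if n=="stop" else P[...,1]<-80),a,b))
E
```

```text
plate (np.int64(226), ((540.1136474609375, -69.8180923461914), (7.983235836029053, 167.5521697998047), 88.64521026611328), np.float64(98.70711680627164))
rim (np.int64(896), ((537.3003540039062, -134.46852111816406), (104.23321533203125, 151.1239471435547), 88.37355041503906), np.float64(73.17338351908006))
deck (np.int64(397), ((538.402099609375, -136.79388427734375), (115.00553131103516, 170.7895965576172), 88.63594818115234), np.float64(48.255067028289204))
bar (np.int64(206), ((536.7942504882812, -134.78448486328125), (69.36836242675781, 16.226524353027344), 88.33516693115234), np.float64(124.7720619949398))
stop (np.int64(336), ((535.30029296875, -204.6923828125), (22.548749923706055, 98.5859146118164), 88.9822998046875), np.float64(59.365758357909385))
```

View pics/end.png

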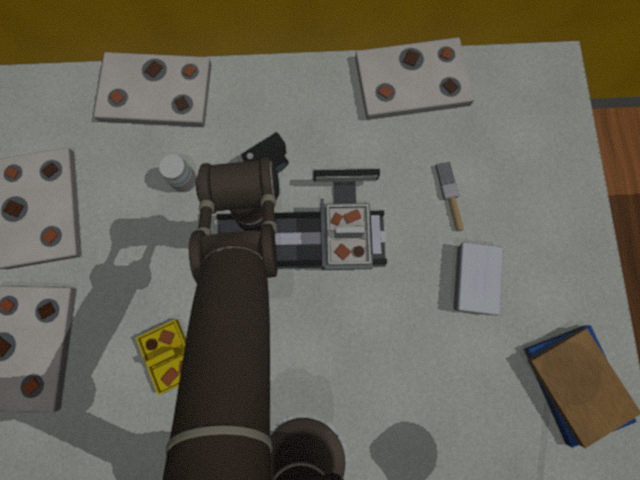

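The picture shows the loaded carriage against the stop at (348,237), with the tray flat and the bystanders in place. The arm is clear of everything.

```bash
python3 -c "
from plant import r
print(r.hand_in())"
```

```text
the job is handed in; nothing more can be done
None
```

The white tray sits with its pins in the deck's sockets, the carriage is against the end stop (within about 1 mm of home by the top camera), and I handed the job in at about 21 s; no verdict came back.

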